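Bring the cheese stall's supply back after a trip

ROBOT

A 6-joint arm with a two-finger parallel gripper is mounted at the origin on the work surface. World frame = base frame: x ahead of the robot, y to its left, z up, the work surface at z = 0. Lengths are in m, angles in rad, forces in N, time in s.
With the tool pointing down it reaches from about 0.375 to 0.9 m from the base axis. Payload 3.1 kg.
Tool frame: the origin (TCP) lies midway between the tips of the shut fingers; the grasp point (between the pads) lies 19 mm behind it (manip.pinch_z is the distance from the TCP to the grasp point, in m); z points along the fingers, y is the line along which they close (so a half turn about z gives the same grasp; the last joint's range is limited). The gripper opens to 85 mm and grips with 20 to 120 N. Pads are 22 mm wide; open, the fingers measure 114 mm over their backs; the gripper's body (76 mm by 85 mm) begins 54 mm behind the grasp point. The pads swing forward as they close: fully open they stand 13 mm farther back than shut.
Start: joints at [-1.375, 0.527, 1.433, -0, 1.181, -0.178], TCP at [0.229, -0.582, 0.231] pointing down, gripper open.
Joint ranges: [-3.08, 3.08], [-0.75, 2.2], [0.22, 2.44], [-1.43, 4.57], [0, 2.65], [-2.85, 2.85]. Speed limits (rad/s): [2.79, 2.79, 3.14, 3.14, 3.14, 3.14].

INTERFACE

Orientations are given as a unit quaternion [x, y, z, w].
In Python, from station import manip, viewer, ticket gives the robot as it stands.
- The arm moves only by the shell command python3 -m creep 'ROWS' [FORCE]. ROWS is JSON, a list of rows, each an object with "slide": the shift along the tool's x, y, z in cm, a list of three; "angular": the turn, a rotation vector about the tool's x, y, z in rad, a list of three; "claw": the opening, from -1 (shut) to 1 (fully open). A call has 1 to 10 rows; each row shifts and turns the commanded pose from where the row before left it, along the tool's axes as they then stand; what a row does not reach is not made up. A row lasts 1/12 s, in which the tool goes at most 41.7 mm and 7.16 degrees, less where a joint would pass 70% of its speed; a pose out of reach is approached as far as the arm can. A call with a gripper value outside its range is refused whole. The fingers move at their own pace and stop on an object; FORCE is the grip in N (left out, the last holds). Time passes only in rows, so rows that do not move let the fingers close. It gives the time, the measured TCP pose, the force, the opening and the grip force at its end, in the units of the state.
- manip.sense(): the state, without advancing time (a new reading comes with each control period).
- viewer.snapshot(name): name is "side" or "top" or "wrist"; returns the picture (480x640x3 uint8, blue, green, red); there is no depth.
- viewer.calibration(name): a dict with "fov_y" (degrees; the focal length in pixels is half the picture's height over the tangent of half this angle, whatever the lens; pixels are square), "cx", "cy" (the principal point, pixels), "k1" (the pictures are not rectified: a ray, as slopes to the right and down, at radius r is drawn at 1 + k1 r^2 times it, then the intrinsics apply), "T" (4x4, takes a point from camera to world coordinates); the wrist camera has in their place "tool_from_camera" (4x4, takes a point from camera to tool coordinates, whose origin is the TCP and whose axes are the flange's). Camera axes: x right, y up, looking along -z (the intrinsics and any distortion apply to the point x, -y, -z); pixel columns grow to the right and rows downward; lengths in m; the calibration is good to about 2 mm. A picture is of the moment at which its call begins: read the wrist's pose just before it. calibration takes no time and is no camera call.
- ticket.sign_off(): hands the job in; it is judged then, once.
The state is a dict: "t": time; "q": joint angles; "qd": joint speeds; "tau": joint torques, N m; "tcp_pos": TCP position; "tool_rot": TCP orientation; "force": force on the tool from outside, world axes, zero at the start; "ft_torque": the same for the moment, N m; "finger_gap": opening from 0.0 (shut) to 1.0 (fully open); "gripper_force": force on a finger pad.
Only numpy, scipy, OpenCV 4.12 (cv2) and the standard library are available. Lean on these libraries where they do the work, as an engineer would, in place of code of your own. Each camera call takes 0.05 s, during which the arm holds its last target. There are 200 camera calls.

TASK

The raclette heater has tripped the stall's breaker, whose handle on the larger sloped box now stands halfway. Turn the heater's own switch on the smaller box off first, then reset the breaker by turning its handle anticlockwise past OFF, against its spring, right to the reset stop, and switch it ON, clockwise until it snaps in. Don't wrench the handles against their stops, leave everything else on the counter where it is, and let go of both handles.

Things in the scene. Friction and masses are not known exactly. Their poses are not given: they have to be found in the camera images.
- supply_box: the larger switch box, with the breaker: dark, fixed, 190 mm deep, 190 wide, 95 high in front and 164 at the back, two socket lids in its front, a flat door sloping up away from the robot at 20 degrees. Origin under its middle, x towards its back. The two boxes stand side by side, either one on the left
- breaker_hub (a point): where the axis of the breaker's handle meets the door, 130 mm above the counter. Axes: z out of the door along the handle's axis, x up the slope, y to the left seen from the robot. Here the handle points along (sin q, cos q, 0), q = joint breaker. A round bright plate, 50 mm in radius, 4 mm thick, surrounds it; nothing but the handle stands higher off the door
- breaker (a joint): the breaker's handle, rad, clockwise (seen facing the door) positive: 0 OFF (points left, +y), 1.571 ON (up the slope), about 0.79 tripped (start); stops at -0.35 (reset) and 1.571. It snaps over centre at 0.79 into OFF or ON (0.3 N m). Past OFF a spring returns it to OFF, rising to 1.1 N m at the reset stop. A latch bars ON (dead stop at 1.06) until the handle has been turned beyond -0.3
- breaker_grip (a point): on the breaker's handle: middle of its bar, 65 mm out from the axis, 32 mm above the door; turns with it: y out along the bar, z off the door. The black handle is a round hub, 27 mm in radius and 43 mm high, and one bar, 20 mm wide, 18 to 46 mm above the door, reaching 85 mm out from the axis, with a white line along its top
- heater_box: the smaller switch box, for the raclette heater: dark, fixed, 160 mm deep, 150 wide, 85 high in front and 143 at the back, one socket lid in its front, the same sloping door (20 degrees). Origin under its middle, x towards its back
- heater_switch_hub (a point): where the axis of the heater switch's handle meets the door, 115 mm above the counter. Axes as for breaker_hub: z out of the door, x up the slope, y left. The handle points along (sin q, cos q, 0), q = joint heater_switch. A round bright plate, 40 mm in radius, 4 mm thick, surrounds it
- heater_switch (a joint): the heater switch's handle, rad, clockwise (seen facing the door) positive: 0 OFF (points left, +y), 1.571 ON (up the slope; start), stops at 0 and 1.571. It snaps over centre at 0.79 into OFF or ON (0.3 N m, friction included). No reset, no latch
- heater_switch_grip (a point): on the heater switch's handle: middle of its bar, 50 mm out from the axis, 29 mm above the door; turns with it: y out along the bar, z off the door. The black handle is a round hub, 21 mm in radius and 39 mm high, and one bar, 18 mm wide, 16 to 42 mm above the door, reaching 70 mm out from the axis
- tape_dispenser: bystander: tape dispenser, 135 x 50 x 76 mm, between the boxes; origin under its middle
- paper_cup: bystander: white cup, 72 mm wide at the rim, 88 mm high, between the boxes; origin under its middle
- cheese_cutter: bystander: wide-bladed cheese cutter, 160 x 137 mm, 22 mm high, lying to the right of the boxes; origin under its middle
- wedge_big: bystander: cheese wedge, 150 mm long, 75 mm high, beyond the boxes; origin under its middle
- wedge_thin: bystander: slimmer cheese wedge, 140 mm long, 65 mm high, on the left; origin under its middle
- water_bottle: bystander: clear bottle, 64 mm across, 210 mm high, on the left; origin under its middle
- chutney_jar: bystander: jar, 72 mm across, 85 mm high, beyond the boxes; origin under its middle

How it is judged:
On the way, in this order (a step that is already met when the one before it is completed fails the run):
1. the heater's switch is off (value of joint heater_switch below 0.15 rad), for 0.1 s.
2. the breaker's handle is turned past OFF to its reset stop (value of joint breaker below -0.3 rad), for 0.05 s.
3. the breaker is switched ON (value of joint breaker above 1.42 rad), for 0.2 s.
At the end, for the whole second after the job is handed in: The breaker's handle rests in its ON hollow (above 1.42 rad), the heater switch's handle in its OFF hollow (within 0.15 rad of 0) (value of joint breaker above 1.42 rad and value of joint heater_switch between -0.15 and 0.15 rad); the robot touches nothing.
It fails at once if a handle is wrenched (more than 60 N) (contact force between any of the arm, the fingers and breaker above 60 N or contact force between any of the arm, the fingers and heater_switch above 60 N).
It fails at once if something else on the counter is shifted by more than 30 mm (distance of any of tape_dispenser, paper_cup, cheese_cutter, wedge_big, wedge_thin, water_bottle, chutney_jar from where it was at the start of the episode above 0.03 m).
It also fails if it takes over 58 s, if anything falls off the work surface, if the arm or the gripper's body presses on something with over 40 N, if the wrist force passes 120 N, or if a joint passes its speed limit or range.

## Working session

There is one attempt and no reset: what is moved stays moved. The work goes in short steps, Python scripts to look and compute and a shell command to move; the robot and the scene stay as the last step left them, time stands still between calls to the robot, and variables do not carry over. Pictures are saved under pics/ and viewed, at most 10 in all, crops included, and the job is handed in when it is done.

```bash
ls; mkdir -p pics; python3 - <<'E'
from station import manip, viewer
import cv2,json
s=manip.sense()
print(s,manip.pinch_z)
for n in("side","top","wrist"):
    print(n,viewer.calibration(n)); cv2.imwrite(f"pics/{n}0.png",viewer.snapshot(n))
E
```

```text
pics
{'t': 0.0, 'q': array([-1.37449328e+00,  5.28482729e-01,  1.43392684e+00, -4.67918482e-06,
        1.18141306e+00, -1.78534317e-01]), 'qd': array([-0.00098748, -0.00051957,  0.00043509, -0.00031326, -0.00080881,
       -0.0003034 ]), 'tau': array([ 7.04891263e-04, -4.42351770e+01, -1.78023612e+01, -6.48348737e-05,
        8.48212367e-03, -2.75324425e-06]), 'tcp_pos': array([ 0.22868646, -0.58087025,  0.23031566]), 'tool_rot': array([ 9.82487691e-01,  1.86324162e-01, -1.20691996e-05, -1.11492350e-03]), 'force': array([-0.09540198,  0.44141337, -0.65784555]), 'ft_torque': array([ 0.02569949, -0.03618024, -0.0077972 ]), 'gripper_force': 0.0, 'finger_gap': 0.9977575030648201} 0.0187
side {'fov_y': 55.844868511051416, 'cx': 327.10786430186414, 'cy': 238.39532068706703, 'k1': -0.07941444363619554, 'T': array([[-0.74119569,  0.31817237, -0.59109668, -0.19719363],
       [-0.67120732, -0.3375261 ,  0.65996732,  0.86660257],
       [ 0.01047281,  0.88591336,  0.46373252,  0.76858932],
       [ 0.        ,  0.        ,  0.        ,  1.        ]])}
top {'fov_y': 54.40828886244201, 'cx': 322.30309363116464, 'cy': 249.59913890184848, 'k1': -0.031590236060291786, 'T': array([[-0.00322133,  0.99648109, -0.08375594,  0.49129488],
       [-0.99994186, -0.00234793,  0.0105244 , -0.00606242],
       [ 0.01029072,  0.08378498,  0.99643072,  1.50702535],
       [ 0.        ,  0.        ,  0.        ,  1.        ]])}
wrist {'fov_y': 64.06010885474969, 'cx': 311.9704808093944, 'cy': 239.1751932253398, 'k1': -0.06699764921173332, 'tool_from_camera': array([[-4.38049220e-04,  9.54106085e-01,  2.99468508e-01,
         7.64288853e-02],
       [ 9.99999548e-01,  1.65090815e-04,  9.36775866e-04,
        -2.28201834e-04],
       [ 8.44344053e-04,  2.99468783e-01, -9.54105725e-01,
        -1.42436052e-01],
       [ 0.00000000e+00,  0.00000000e+00,  0.00000000e+00,
         1.00000000e+00]])}
```

View pics/top0.png

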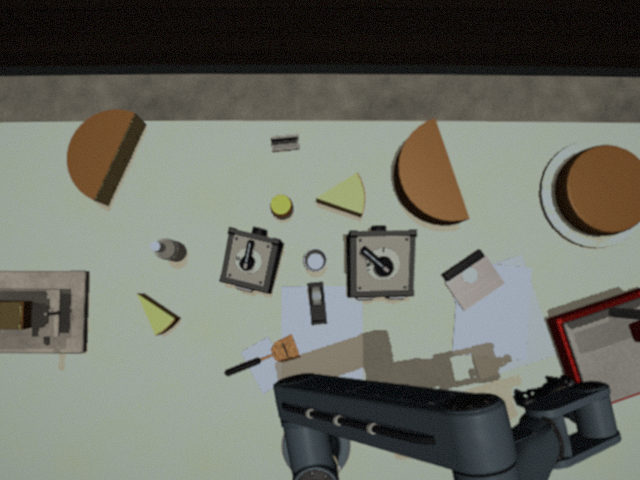

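View pics/side0.png

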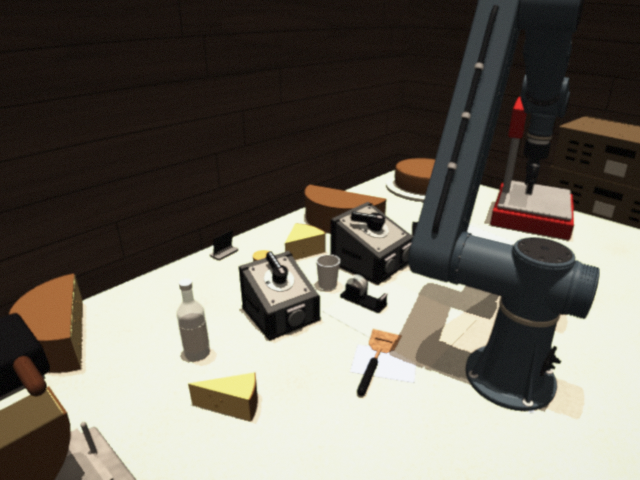

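The top view shows the heater box at about (250,260), its handle up the slope, and the breaker box at about (381,264), its handle up-left. The side view shows the heater box at (280,292) and the breaker box at (370,240). I'll enlarge both.

```bash
python3 - <<'E'
import cv2,numpy as np
t=cv2.imread("pics/top0.png");s=cv2.imread("pics/side0.png")
def c(i,x,y,w,h,k): return cv2.resize(i[y:y+h,x:x+w],None,fx=k,fy=k,interpolation=cv2.INTER_CUBIC)
a=np.hstack([c(t,210,220,80,80,4.0),c(t,340,220,80,80,4)])
b=np.hstack([c(s,230,235,100,100,3.2),c(s,325,195,100,100,3.2)])
cv2.imwrite("pics/crop0.png",np.vstack([a,b])[:600])
E
```

```text
(no output)
```

View pics/crop0.png

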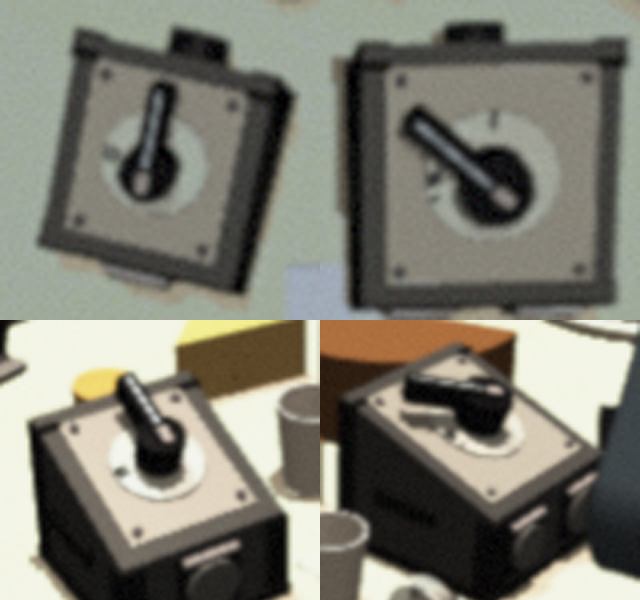

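The crop shows both doors with four corner screws each. The heater handle points up the slope and the breaker handle up-left, and both plates are visible. I'll triangulate the screws in both views to get the door frames, and refine the hubs with plate rays.

```bash
cat >h.py <<'E'
import numpy as np,cv2
from scipy.spatial.transform import Rotation as R
from station import manip,viewer
def ray(n,px,T=None):
    c=viewer.calibration(n); f=240/np.tan(np.radians(c["fov_y"])/2)
    K=np.array([[f,0,c["cx"]],[0,f,c["cy"]],[0,0,1]])
    u=cv2.undistortPoints(np.array(px,float).reshape(-1,1,2),K,np.array([c["k1"],0,0,0]))[:,0]
    if T is None: T=c["T"]
    d=np.c_[u[:,0],-u[:,1],-np.ones(len(u))]@T[:3,:3].T
    return T[:3,3],d/np.linalg.norm(d,axis=1)[:,None]
def wristT(s):
    T=np.eye(4);T[:3,:3]=R.from_quat(s["tool_rot"]).as_matrix();T[:3,3]=s["tcp_pos"]
    return T@viewer.calibration("wrist")["tool_from_camera"]
def tri(rays):
    A=np.zeros((3,3));b=np.zeros(3)
    for o,d in rays:
        P=np.eye(3)-np.outer(d,d);A+=P;b+=P@o
    p=np.linalg.solve(A,b); return p,max(np.linalg.norm((np.eye(3)-np.outer(d,d))@(p-o)) for o,d in rays)
def onplane(o,d,p,n): return o+d*(((p-o)@n)/(d@n))[:,None]
E
cat >m1.py <<'E'
from h import *
top={'heater':[(106,75),(232,105),(203,250),(78,220)],'breaker':[(402,81),(585,71),(579,268),(399,271)]}
side={'heater':[(73,428),(175,398),(241,495),(137,532)],'breaker':[(379,401),(463,357),(571,445),(492,492)]}
plT={'heater':(155,163),'breaker':(495,174)}
for k in top:
    a=np.array(top[k])/4.+[(210 if k=='heater' else 260),220]
    b=(np.array(side[k])-[0 if k=='heater' else 320,320])/3.2+([230,235] if k=='heater' else [325,195])
    o1,d1=ray("top",a);o2,d2=ray("side",b)
    P=[tri([(o1,x),(o2,y)]) for x,y in zip(d1,d2)]
    E=[e for _,e in P];P=np.array([p for p,_ in P])
    c=P.mean(0);n=np.linalg.svd(P-c)[2][2];n*=np.sign(n[2])
    x=(P[0]+P[1]-P[2]-P[3]);yaw=np.arctan2(x[1],x[0])
    y=(P[0]+P[3]-P[1]-P[2]);
    print(k,P.round(4).tolist(),np.round(E,4),"c",c.round(4),"tilt",np.degrees(np.arccos(n[2])),"n",n.round(3),"yawx",np.degrees(yaw),"yawy",np.degrees(np.arctan2(-y[0],y[1])))
    o,d=ray("top",np.array([plT[k]])/4.+[(210 if k=='heater' else 260),220])
    print(" plate", onplane(o,d,c+n*.004,n))
E
python3 m1.py
```

```text
heater [[0.6384, 0.2317, 0.1353], [0.6154, 0.1381, 0.1338], [0.5096, 0.1639, 0.0943], [0.5324, 0.2582, 0.0951]] [0.0013 0.0022 0.0017 0.0018] c [0.5739 0.198  0.1146] tilt 20.071999455547544 n [-0.336  0.071  0.939] yawx -13.870219145562794 yawy -13.71125553020328
 plate [[0.57517293 0.19817412 0.11930212]]
breaker [[0.631, -0.1326, 0.1552], [0.6348, -0.2679, 0.1587], [0.4931, -0.2703, 0.1033], [0.4919, -0.1345, 0.1042]] [0.0013 0.0049 0.0033 0.0028] c [ 0.5627 -0.2013  0.1304] tilt 20.754649297022766 n [-0.354  0.002  0.935] yawx 0.8744109009508713 yawy 1.0725100901973377
 plate [[ 0.56505108 -0.20146406  0.13552536]]
```

```bash
cat >>h.py <<'E'
def door(yaw,hub):
    Rz=R.from_euler('z',yaw,degrees=True)*R.from_euler('y',-20,degrees=True)
    return Rz.as_matrix(),np.array(hub)
HEAT=door(-13.8,[.574,.198,.1146]); BRK=door(1.0,[.5635,-.201,.1304])
def tpose(D,q,r,h):
    M,p=D; b=np.array([np.sin(q),np.cos(q),0]); z=np.array([0,0,-1.])
    T=M@np.c_[b,np.cross(z,b),z]; return p+M@(b*r+[0,0,h]),R.from_matrix(T)
def go(D,q,r,h):
    s=manip.sense();p,Q=tpose(D,q,r,h);C=R.from_quat(s["tool_rot"])
    print("t",round(s["t"],2),"slide cm",(C.inv().apply(p-s["tcp_pos"])*100).round(2),"angular",(C.inv()*Q).as_rotvec().round(3),
      "gap",round(float(s["finger_gap"]),3),"target",p.round(3))
def where(D):
    s=manip.sense();M,p=D;l=M.T@(s["tcp_pos"]-p);x=M.T@R.from_quat(s["tool_rot"]).as_matrix()
    print("t",round(s["t"],2),"door mm",(l*1000).round(1),"r",round(1000*np.hypot(l[0],l[1]),1),"q tcp",round(np.arctan2(l[0],l[1]),3),"q tool",round(np.arctan2(x[0,0],x[1,0]),3),"z",x[:,2].round(3),"F",(M.T@s["force"]).round(1),"gap",round(float(s["finger_gap"]),3))
E
python3 -m creep '[{"slide":[0,0,-4],"angular":[0,0,0],"claw":1},{"slide":[0,0,-4],"angular":[0,0,0],"claw":1},{"slide":[0,0,-4],"angular":[0,0,0],"claw":1},{"slide":[0,0,0],"angular":[0,0,0],"claw":1},{"slide":[0,0,0],"angular":[0,0,0],"claw":1}]'
python3 -m creep '[{"slide":[0,4,0],"angular":[0,0,-0.12],"claw":1},{"slide":[0,0,0],"angular":[0,0,0],"claw":1},{"slide":[0,0,0],"angular":[0,0,0],"claw":1}]'
python3 -c "
from h import *
go(HEAT,1.571,.05,.136)"
```

```text
t: 0.57
tcp_pos: [0.2292, -0.5829, 0.3546]
tool_rot: [0.982, 0.186, 0.0, 0.003]
force: [-1.0, -0.0, -0.9]
finger_gap: 1.0
gripper_force: 0.0
t: 0.82
tcp_pos: [0.2434, -0.6188, 0.3475]
tool_rot: [0.97, 0.245, 0.0, -0.003]
force: [-0.1, 0.2, 0.5]
finger_gap: 1.005
gripper_force: 0.0
t 0.82 slide cm [ 67.87 -56.14   9.21] angular [-0.134  0.334  0.727] gap 1.005 target [0.574 0.198 0.259]
```

```bash

python3 -m creep '[{"slide":[2.95,-2.44,0.3],"angular":[0,0,0],"claw":1},{"slide":[2.95,-2.44,0.3],"angular":[0,0,0],"claw":1},{"slide":[2.95,-2.44,0.3],"angular":[0,0,0],"claw":1},{"slide":[2.95,-2.44,0.3],"angular":[0,0,0],"claw":1},{"slide":[2.95,-2.44,0.3],"angular":[0,0,0],"claw":1},{"slide":[2.95,-2.44,0.3],"angular":[0,0,0],"claw":1},{"slide":[2.95,-2.44,0.3],"angular":[0,0,0],"claw":1},{"slide":[2.95,-2.44,0.3],"angular":[0,0,0],"claw":1},{"slide":[2.95,-2.44,0.3],"angular":[0,0,0],"claw":1},{"slide":[2.95,-2.44,0.3],"angular":[0,0,0],"claw":1}]' | head -2
python3 -m creep '[{"slide":[2.95,-2.44,0.3],"angular":[0,0,0],"claw":1},{"slide":[2.95,-2.44,0.3],"angular":[0,0,0],"claw":1},{"slide":[2.95,-2.44,0.3],"angular":[0,0,0],"claw":1},{"slide":[2.95,-2.44,0.3],"angular":[0,0,0],"claw":1},{"slide":[2.95,-2.44,0.3],"angular":[0,0,0],"claw":1},{"slide":[2.95,-2.44,0.3],"angular":[0,0,0],"claw":1},{"slide":[2.95,-2.44,0.3],"angular":[0,0,0],"claw":1},{"slide":[2.95,-2.44,0.3],"angular":[0,0,0],"claw":1},{"slide":[2.95,-2.44,0.3],"angular":[0,0,0],"claw":1},{"slide":[2.95,-2.44,0.3],"angular":[0,0,0],"claw":1}]' |head -2
python3 -m creep '[{"slide":[2.95,-2.44,0.3],"angular":[0,0,0],"claw":1},{"slide":[2.95,-2.44,0.3],"angular":[0,0,0],"claw":1},{"slide":[0,0,0],"angular":[-0.018,0.045,0.1],"claw":0},{"slide":[0,0,0],"angular":[-0.018,0.045,0.1],"claw":0},{"slide":[0,0,0],"angular":[-0.018,0.045,0.1],"claw":0},{"slide":[0,0,0],"angular":[-0.018,0.045,0.1],"claw":0},{"slide":[0,0,0],"angular":[-0.018,0.045,0.1],"claw":0},{"slide":[0,0,0],"angular":[-0.018,0.045,0.1],"claw":0},{"slide":[0,0,0],"angular":[0,0,0],"claw":0},{"slide":[0,0,0],"angular":[0,0,0],"claw":0}]'
python3 -c "
from h import *
go(HEAT,1.571,.05,.136)"
```

```text
t: 1.65
tcp_pos: [0.3867, -0.2614, 0.3208]
t: 2.48
tcp_pos: [0.5302, 0.0928, 0.2908]
t: 3.32
tcp_pos: [0.5583, 0.162, 0.2849]
tool_rot: [0.989, -0.053, 0.14, 0.019]
force: [0.3, 0.3, 0.5]
finger_gap: 0.499
gripper_force: 0.0
t 3.32 slide cm [ 0.48 -3.8   2.69] angular [-0.019  0.064  0.132] gap 0.499 target [0.574 0.198 0.259]
```

```bash

python3 -m creep '[{"slide":[0.5,-3.8,0],"angular":[0,0,0],"claw":0},{"slide":[0,0,0],"angular":[-0.01,0.032,0.066],"claw":0},{"slide":[0,0,0],"angular":[-0.01,0.032,0.066],"claw":0},{"slide":[0,0,0],"angular":[0,0,0],"claw":0},{"slide":[0,0,0],"angular":[0,0,0],"claw":0}]'
python3 -c "
from h import *
go(HEAT,1.571,.05,.136); where(HEAT)
T=wristT(manip.sense()); np.save('T1.npy',T); cv2.imwrite('pics/w1.png',viewer.snapshot('wrist'))"
```

```text
t: 3.73
tcp_pos: [0.5687, 0.199, 0.2856]
tool_rot: [0.978, -0.118, 0.173, 0.021]
force: [-0.1, 0.1, 0.2]
finger_gap: 0.501
gripper_force: 0.0
t 3.73 slide cm [-0.34 -0.03  2.66] angular [ 0.001 -0.     0.   ] gap 0.501 target [0.574 0.198 0.259]
t 3.73 door mm [ 53.4  -0.3 162.6] r 53.4 q tcp 1.576 q tool 1.571 z [ 0.    -0.001 -1.   ] F [-0.   0.1  0.2] gap 0.501
```

View pics/w1.png

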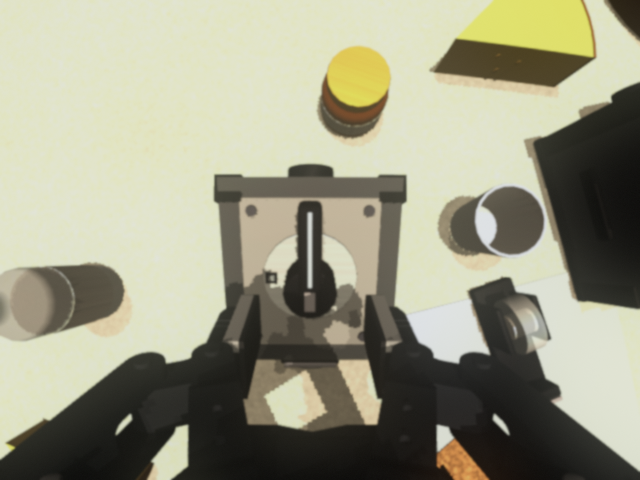

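The wrist view shows the heater handle centred at column 311 and aligned with the image. The plate spans columns 265–357, centre about (311,278), and the back screws are at (251,211) and (369,211). A check of these against the door frame, then the descent.

```bash
python3 - <<'E'
from h import *
M,p=HEAT;T=np.load('T1.npy')
o,d=ray('wrist',[(311,278),(265,278),(357,278),(251,211),(369,211)],T)
for h in (0,.004): print(((onplane(o,d,p+M[:,2]*h,M[:,2])-p)@M*1000).round(1).tolist())
o,d=ray('wrist',[(310,203)],T);print("bar tip top",((onplane(o,d,p+M[:,2]*.042,M[:,2])-p)@M*1000).round(1).tolist())
o1,d1=ray('top',[(106/4+210,75/4+220),(268,105/4+220)])
o2,d2=ray('wrist',[(251,211),(369,211)],T)
for i in range(2): print(tri([(o1,d1[i]),(o2,d2[i])]))
E
```

```text
[[-1.2, 0.7, 0.0], [-1.2, 40.4, 0.0], [-1.3, -38.9, -0.0], [58.0, 49.6, -0.0], [57.9, -46.7, 0.0]]
[[0.5, 0.7, 4.0], [0.5, 39.9, 4.0], [0.4, -38.4, 4.0], [58.9, 49.0, 4.0], [58.9, -46.1, 4.0]]
bar tip top [[73.5, 1.3, 42.0]]
(array([0.64060012, 0.23472168, 0.12290939]), np.float64(9.297959134834535e-05))
(array([0.61634586, 0.13962639, 0.1343697 ]), np.float64(0.0006188801460185204))
```

```bash

python3 -m creep '[{"slide":[-0.3,0,4],"angular":[0,0,0],"claw":0},{"slide":[0,0,4],"angular":[0,0,0],"claw":0},{"slide":[0,0,3],"angular":[0,0,0],"claw":0},{"slide":[0,0,2],"angular":[0,0,0],"claw":0},{"slide":[0,0,1.7],"angular":[0,0,0],"claw":0},{"slide":[0,0,0],"angular":[0,0,0],"claw":-0.4},{"slide":[0,0,0],"angular":[0,0,0],"claw":-0.4},{"slide":[0,0,0],"angular":[0,0,0],"claw":-0.4},{"slide":[0,0,0],"angular":[0,0,0],"claw":-0.4},{"slide":[0,0,0],"angular":[0,0,0],"claw":-0.4}]' 20
python3 -c "
from h import *
where(HEAT)
cv2.imwrite('pics/w2.png',viewer.snapshot('wrist'))"
```

```text
t: 4.62
tcp_pos: [0.6157, 0.1878, 0.1486]
tool_rot: [0.977, -0.12, 0.175, 0.021]
force: [-0.2, -0.4, -0.8]
finger_gap: 0.302
gripper_force: 0.0
t 4.62 door mm [51.9  0.  17.2] r 51.9 q tcp 1.57 q tool 1.574 z [ 0.004  0.    -1.   ] F [-0.4 -0.5 -0.7] gap 0.302
```

View pics/w2.png

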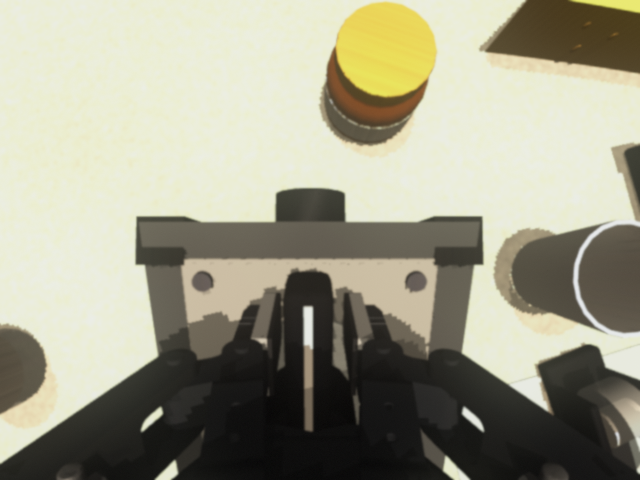

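The wrist view shows the fingers straddling the heater bar at about (308,300), with clearance on both sides. I'll turn it anticlockwise.

```bash

python3 -m creep '[{"slide":[-0.03,-0.52,0],"angular":[0,0,-0.1],"claw":-0.4},{"slide":[-0.03,-0.52,0],"angular":[0,0,-0.1],"claw":-0.4},{"slide":[-0.03,-0.52,0],"angular":[0,0,-0.1],"claw":-0.4},{"slide":[-0.03,-0.52,0],"angular":[0,0,-0.1],"claw":-0.4},{"slide":[-0.03,-0.52,0],"angular":[0,0,-0.1],"claw":-0.4},{"slide":[-0.03,-0.52,0],"angular":[0,0,-0.1],"claw":-0.4}]'
python3 -c "
from h import *
where(HEAT)"
python3 -m creep '[{"slide":[-0.03,-0.52,0],"angular":[0,0,-0.1],"claw":-0.4},{"slide":[-0.03,-0.52,0],"angular":[0,0,-0.1],"claw":-0.4},{"slide":[-0.03,-0.52,0],"angular":[0,0,-0.1],"claw":-0.4},{"slide":[-0.03,-0.52,0],"angular":[0,0,-0.1],"claw":-0.4},{"slide":[-0.03,-0.52,0],"angular":[0,0,-0.1],"claw":-0.4},{"slide":[-0.03,-0.52,0],"angular":[0,0,-0.1],"claw":-0.4}]'
python3 -c "
from h import *
where(HEAT)"
```

```text
t: 5.17
tcp_pos: [0.6147, 0.2176, 0.1452]
tool_rot: [0.968, 0.177, 0.16, 0.072]
force: [0.9, -3.1, 2.6]
finger_gap: 0.302
gripper_force: 1.8
t 5.17 door mm [43.2 28.8 16.8] r 51.9 q tcp 0.983 q tool 0.969 z [ 0.005 -0.001 -1.   ] F [ 2.4 -2.7  1.9] gap 0.302
t: 5.67
tcp_pos: [0.5969, 0.2426, 0.1366]
tool_rot: [0.873, 0.455, 0.132, 0.116]
force: [-1.5, 0.5, -0.6]
finger_gap: 0.3
gripper_force: 0.1
t 5.67 door mm [18.4 48.8 16.7] r 52.1 q tcp 0.361 q tool 0.369 z [ 0.005  0.001 -1.   ] F [-1.7  0.1 -0. ] gap 0.3
```

Works well; it has snapped over. I'll finish the turn, open, back off and look.

```bash

python3 -m creep '[{"slide":[-0.03,-0.52,0],"angular":[0,0,-0.1],"claw":-0.4},{"slide":[-0.03,-0.52,0],"angular":[0,0,-0.1],"claw":-0.4},{"slide":[-0.03,-0.52,0],"angular":[0,0,-0.1],"claw":-0.4},{"slide":[0,-0.36,0],"angular":[0,0,-0.07],"claw":-0.4},{"slide":[0,0,0],"angular":[0,0,0],"claw":-0.4},{"slide":[0,0,0],"angular":[0,0,0],"claw":-0.4}]'
python3 -c "
from h import *
where(HEAT)"
python3 -m creep '[{"slide":[0,0,0],"angular":[0,0,0],"claw":0},{"slide":[0,0,0],"angular":[0,0,0],"claw":0},{"slide":[0,0,0],"angular":[0,0,0],"claw":0},{"slide":[0,0,-3],"angular":[0,0,0],"claw":0},{"slide":[0,0,-4],"angular":[0,0,0],"claw":0},{"slide":[0,0,-4],"angular":[0,0,0],"claw":0},{"slide":[0,0,-4],"angular":[0,0,0],"claw":0},{"slide":[0,0,0],"angular":[0,0,0],"claw":0}]'
python3 -c "
from h import *
where(HEAT); go(BRK,.79,.065,.165)
cv2.imwrite('pics/w3.png',viewer.snapshot('wrist'))"
```

```text
t: 6.17
tcp_pos: [0.58, 0.2501, 0.1296]
tool_rot: [0.776, 0.605, 0.108, 0.138]
force: [0.3, -0.1, -0.1]
finger_gap: 0.3
gripper_force: 0.0
t 6.17 door mm [-1.1 52.  16.3] r 52.0 q tcp -0.021 q tool 0.005 z [ 0.003 -0.    -1.   ] F [ 0.2 -0.  -0.2] gap 0.3
t: 6.83
tcp_pos: [0.5319, 0.2644, 0.2781]
tool_rot: [0.775, 0.605, 0.115, 0.139]
force: [0.9, 2.2, 0.2]
finger_gap: 0.501
gripper_force: 0.0
t 6.83 door mm [  2.6  54.4 173.1] r 54.5 q tcp 0.048 q tool 0.006 z [ 0.014  0.008 -1.   ] F [0.4 2.3 0.1] gap 0.501
t 6.83 slide cm [-40.29  12.03   1.7 ] angular [0.046 0.071 0.542] gap 0.501 target [ 0.55  -0.155  0.301]
```

View pics/w3.png

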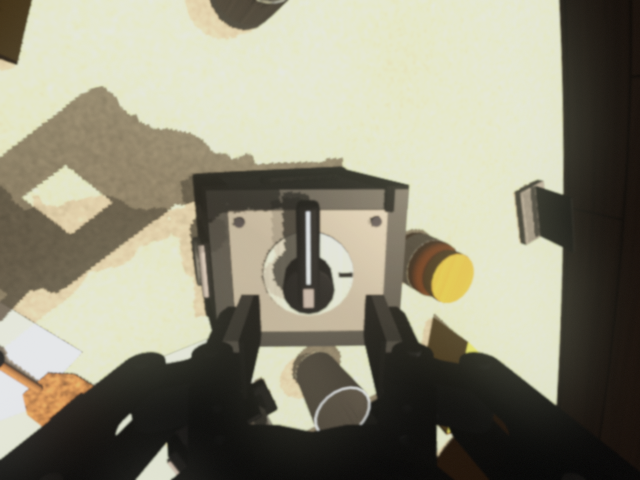

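The wrist view shows the heater handle pointing left (OFF), centred on column 309. On to the breaker.

```bash

python3 -m creep '[{"slide":[-3.66,1.09,0.1],"angular":[0,0,0],"claw":0},{"slide":[-3.66,1.09,0.1],"angular":[0,0,0],"claw":0},{"slide":[-3.66,1.09,0.1],"angular":[0,0,0],"claw":0},{"slide":[-3.66,1.09,0.1],"angular":[0,0,0],"claw":0},{"slide":[-3.66,1.09,0.1],"angular":[0,0,0],"claw":0},{"slide":[-3.66,1.09,0.1],"angular":[0,0,0],"claw":0},{"slide":[-3.66,1.09,0.1],"angular":[0,0,0],"claw":0},{"slide":[-3.66,1.09,0.1],"angular":[0,0,0],"claw":0},{"slide":[-3.66,1.09,0.1],"angular":[0,0,0],"claw":0},{"slide":[-3.66,1.09,0.1],"angular":[0,0,0],"claw":0}]' | head -2
python3 -m creep '[{"slide":[-3.66,1.09,0.1],"angular":[0,0,0],"claw":0},{"slide":[0,0,0],"angular":[0.009,0.014,0.108],"claw":0},{"slide":[0,0,0],"angular":[0.009,0.014,0.108],"claw":0},{"slide":[0,0,0],"angular":[0.009,0.014,0.108],"claw":0},{"slide":[0,0,0],"angular":[0.009,0.014,0.108],"claw":0},{"slide":[0,0,0],"angular":[0.009,0.014,0.108],"claw":0},{"slide":[0,0,0],"angular":[0,0,0],"claw":0},{"slide":[0,0,0],"angular":[0,0,0],"claw":0}]'
python3 -c "
from h import *
where(BRK); go(BRK,.79,.065,.165)
T=wristT(manip.sense()); np.save('T4.npy',T);cv2.imwrite('pics/w4.png',viewer.snapshot('wrist'))"
```

```text
t: 7.72
tcp_pos: [0.5429, -0.1206, 0.2964]
t: 8.38
tcp_pos: [0.5446, -0.157, 0.2992]
tool_rot: [0.908, 0.384, 0.153, 0.065]
force: [0.2, -0.3, -0.0]
finger_gap: 0.499
gripper_force: 0.0
t 8.38 door mm [ 40.7  44.3 164.8] r 60.2 q tcp 0.743 q tool 0.786 z [-0.015 -0.006 -1.   ] F [ 0.2 -0.3 -0.1] gap 0.499
t 8.38 slide cm [ 0.49  0.28 -0.03] angular [-0.006  0.015  0.003] gap 0.499 target [ 0.55  -0.155  0.301]
```

View pics/w4.png

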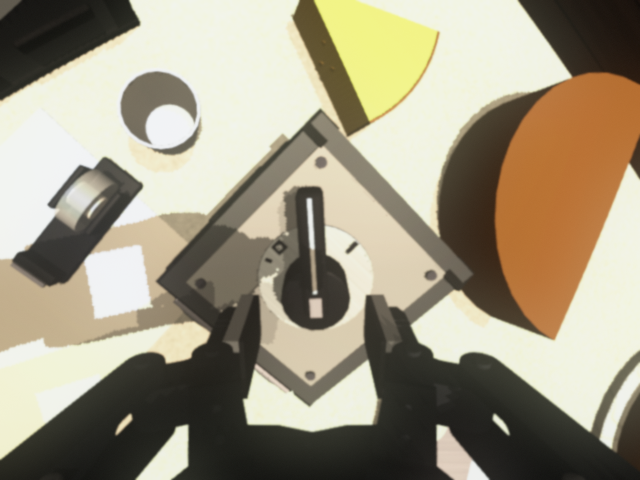

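The wrist view shows the breaker bar running from (310,188) to the hub at (316,306). The plate spans columns 258–373, and the screws are at (321,162), (430,275), (310,376) and (201,284).

```bash
python3 - <<'E'
from h import *
M,p=BRK;T=np.load('T4.npy')
def f(px,h):
    o,d=ray('wrist',px,T); return ((onplane(o,d,p+M[:,2]*h,M[:,2])-p)@M*1000).round(1)
S=f([(321,162),(430,275),(310,376),(201,284)],0);print(S.tolist(),S.mean(0))
print("plate",f([(258,277),(373,277)],.004).tolist())
L=f([(310,198),(314,270)],.046);print("line",L.tolist(),"q",np.arctan2(*(L[0]-L[1])[:2]))
o,d=ray('wrist',[(321,162),(430,275),(310,376),(201,284)],T)
a=np.array([(402,81),(585,71),(579,268),(399,271)])/4.+[260,220];o1,d1=ray('top',a)
for i in range(4): print([x.round(4) for x in tri([(o,d[i]),(o1,d1[i])])])
E
```

```text
[[74.2, 69.8, -0.0], [73.1, -66.4, -0.0], [-75.9, -67.0, -0.0], [-75.1, 69.3, -0.0]] [-0.925  1.425  0.   ]
plate [[-32.5, 39.1, 4.0], [37.4, -30.7, 4.0]]
line [[54.9, 62.1, 46.0], [18.8, 22.2, 46.0]] q 0.7354397676755055
[array([ 0.6319, -0.1308,  0.156 ]), np.float64(0.0008)]
[array([ 0.6372, -0.2677,  0.1506]), np.float64(0.0027)]
[array([ 0.4951, -0.2665,  0.111 ]), np.float64(0.0009)]
[array([ 0.4941, -0.1315,  0.1195]), np.float64(0.0001)]
```

```bash
sed -i 's/\[.5635,-.201,.1304\]/[.5633,-.1995,.1304]/' h.py
python3 -c "
from h import *
go(BRK,.745,.065,.016)"
```

```text
t 8.43 slide cm [ 0.78 -0.03 14.88] angular [-0.006  0.015 -0.041] gap 0.501 target [ 0.598 -0.151  0.161]
```

```bash

python3 -m creep '[{"slide":[0.8,0,0],"angular":[-0.006,0.015,-0.04],"claw":0},{"slide":[0,0,4],"angular":[0,0,0],"claw":0},{"slide":[0,0,4],"angular":[0,0,0],"claw":0},{"slide":[0,0,4],"angular":[0,0,0],"claw":0},{"slide":[0,0,2.8],"angular":[0,0,0],"claw":0},{"slide":[0,0,0],"angular":[0,0,0],"claw":-0.36},{"slide":[0,0,0],"angular":[0,0,0],"claw":-0.36},{"slide":[0,0,0],"angular":[0,0,0],"claw":-0.36},{"slide":[0,0,0],"angular":[0,0,0],"claw":-0.36}]'
python3 -c "
from h import *
where(BRK);cv2.imwrite('pics/w5.png',viewer.snapshot('wrist'))"
```

```text
t: 9.18
tcp_pos: [0.6015, -0.1503, 0.1653]
tool_rot: [0.899, 0.402, 0.161, 0.07]
force: [-0.6, 0.1, -0.3]
finger_gap: 0.319
gripper_force: 0.3
t 9.18 door mm [48.7 48.6 19.5] r 68.8 q tcp 0.787 q tool 0.746 z [ 0.004 -0.001 -1.   ] F [-0.6  0.1 -0.1] gap 0.319
```

View pics/w5.png

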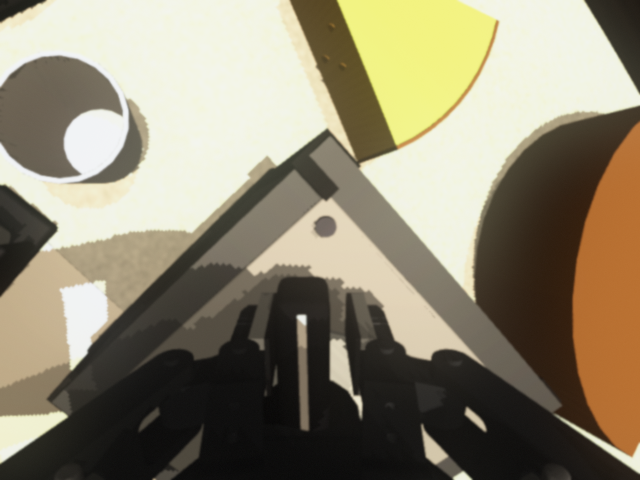

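The wrist view shows the bar at (303,330) between the fingers, nearer the left one. I'll recentre, seat slightly deeper and turn anticlockwise.

```bash

python3 -m creep '[{"slide":[-0.2,-0.25,0.35],"angular":[0,0,0],"claw":-0.36},{"slide":[-0.03,-0.67,0],"angular":[0,0,-0.1],"claw":-0.36},{"slide":[-0.03,-0.67,0],"angular":[0,0,-0.1],"claw":-0.36},{"slide":[-0.03,-0.67,0],"angular":[0,0,-0.1],"claw":-0.36},{"slide":[-0.03,-0.67,0],"angular":[0,0,-0.1],"claw":-0.36},{"slide":[-0.03,-0.67,0],"angular":[0,0,-0.1],"claw":-0.36},{"slide":[-0.03,-0.67,0],"angular":[0,0,-0.1],"claw":-0.36},{"slide":[-0.03,-0.67,0],"angular":[0,0,-0.1],"claw":-0.36}]'
python3 -c "
from h import *
where(BRK)"
python3 -m creep '[{"slide":[-0.03,-0.67,0],"angular":[0,0,-0.1],"claw":-0.36},{"slide":[-0.03,-0.67,0],"angular":[0,0,-0.1],"claw":-0.36},{"slide":[-0.03,-0.67,0],"angular":[0,0,-0.1],"claw":-0.36},{"slide":[0,0,0],"angular":[0,0,0],"claw":-0.36},{"slide":[0,0,0],"angular":[0,0,0],"claw":-0.36}]'
python3 -c "
from h import *
where(BRK)"
```

```text
t: 9.9
tcp_pos: [0.5592, -0.1327, 0.1455]
tool_rot: [0.705, 0.687, 0.127, 0.121]
force: [0.9, 0.2, 0.1]
finger_gap: 0.318
gripper_force: 0.0
t 9.9 door mm [ 2.4 66.8 15.2] r 66.9 q tcp 0.036 q tool 0.042 z [ 0.004 -0.002 -1.   ] F [ 0.9  0.1 -0.2] gap 0.318
t: 10.32
tcp_pos: [0.5431, -0.1353, 0.1396]
tool_rot: [0.596, 0.783, 0.109, 0.14]
force: [8.0, 6.2, -0.0]
finger_gap: 0.324
gripper_force: 3.9
t 10.32 door mm [-14.8  64.5  15.2] r 66.2 q tcp -0.225 q tool -0.252 z [ 0.008 -0.002 -1.   ] F [ 7.6  6.1 -2.8] gap 0.324
```

```bash

python3 -m creep '[{"slide":[-0.02,-0.5,0],"angular":[0,0,-0.075],"claw":-0.36},{"slide":[0,0,0],"angular":[0,0,0],"claw":-0.36},{"slide":[0,0,0],"angular":[0,0,0],"claw":-0.36}]'
python3 -c "
from h import *
where(BRK)"
python3 -m creep '[{"slide":[0,-0.2,0],"angular":[0,0,-0.03],"claw":-0.36},{"slide":[0,0,0],"angular":[0,0,0],"claw":-0.36},{"slide":[0,0,0],"angular":[0,0,0],"claw":-0.36}]'
python3 -c "
from h import *
where(BRK)"
```

```text
t: 10.57
tcp_pos: [0.5393, -0.1367, 0.1382]
tool_rot: [0.567, 0.805, 0.104, 0.144]
force: [8.3, 5.5, -0.6]
finger_gap: 0.321
gripper_force: 4.9
t 10.57 door mm [-18.8  63.2  15.2] r 65.9 q tcp -0.29 q tool -0.327 z [ 0.009 -0.002 -1.   ] F [ 7.7  5.4 -3.4] gap 0.321
t: 10.82
tcp_pos: [0.5381, -0.1373, 0.1378]
tool_rot: [0.555, 0.813, 0.102, 0.146]
force: [10.7, 7.5, -0.8]
finger_gap: 0.319
gripper_force: 5.9
t 10.82 door mm [-20.2  62.6  15.2] r 65.8 q tcp -0.312 q tool -0.356 z [ 0.009 -0.002 -1.   ] F [ 9.9  7.3 -4.4] gap 0.319
```

```bash

python3 -m creep '[{"slide":[0,-0.25,0],"angular":[0,0,-0.03],"claw":-0.36},{"slide":[0,0,0],"angular":[0,0,0],"claw":-0.36},{"slide":[0,0,0],"angular":[0,0,0],"claw":-0.36}]'
python3 -c "
from h import *
where(BRK)"
python3 -m creep '[{"slide":[0,-0.2,0],"angular":[0,0,-0.02],"claw":-0.36},{"slide":[0,0,0],"angular":[0,0,0],"claw":-0.36},{"slide":[0,0,0],"angular":[0,0,0],"claw":-0.36}]'
python3 -c "
from h import *
where(BRK);cv2.imwrite('pics/w6.png',viewer.snapshot('wrist'))"
```

```text
t: 11.07
tcp_pos: [0.536, -0.1381, 0.137]
tool_rot: [0.542, 0.821, 0.1, 0.148]
force: [11.7, 7.3, -0.3]
finger_gap: 0.323
gripper_force: 6.4
t 11.07 door mm [-22.4  61.9  15.2] r 65.8 q tcp -0.347 q tool -0.386 z [ 0.009 -0.002 -1.   ] F [11.   7.1 -4.3] gap 0.323
t: 11.32
tcp_pos: [0.5343, -0.1387, 0.1364]
tool_rot: [0.534, 0.826, 0.099, 0.149]
force: [12.3, 9.0, -0.7]
finger_gap: 0.318
gripper_force: 6.8
t 11.32 door mm [-24.2  61.3  15.2] r 65.9 q tcp -0.376 q tool -0.406 z [ 0.009 -0.002 -1.   ] F [11.5  8.8 -4.9] gap 0.318
```

```bash

python3 -m creep '[{"slide":[0,-0.2,0],"angular":[0,0,-0.02],"claw":-0.36},{"slide":[0,0,0],"angular":[0,0,0],"claw":-0.36},{"slide":[0,0,0],"angular":[0,0,0],"claw":-0.36}]'
python3 -c "
from h import *
where(BRK)"
python3 -m creep '[{"slide":[0,-0.15,0],"angular":[0,0,-0.02],"claw":-0.36},{"slide":[0,0,0],"angular":[0,0,0],"claw":-0.36},{"slide":[0,0,0],"angular":[0,0,0],"claw":-0.36}]'
python3 -c "
from h import *
where(BRK);T=wristT(manip.sense()); np.save('T7.npy',T);cv2.imwrite('pics/w7.png',viewer.snapshot('wrist'))"
```

```text
t: 11.62
tcp_pos: [0.5338, -0.1391, 0.1363]
tool_rot: [0.526, 0.831, 0.098, 0.15]
force: [16.9, 12.6, -0.1]
finger_gap: 0.318
gripper_force: 9.6
t 11.62 door mm [-24.7  60.9  15.3] r 65.7 q tcp -0.386 q tool -0.426 z [ 0.011 -0.001 -1.   ] F [16.1 12.3 -5.9] gap 0.318
t: 11.87
tcp_pos: [0.5339, -0.1394, 0.1364]
tool_rot: [0.518, 0.836, 0.097, 0.152]
force: [22.8, 14.7, -0.2]
finger_gap: 0.322
gripper_force: 12.4
t 11.87 door mm [-24.6  60.6  15.3] r 65.4 q tcp -0.385 q tool -0.445 z [ 0.013 -0.001 -1.   ] F [21.6 14.3 -8.1] gap 0.322
```

View pics/w7.png

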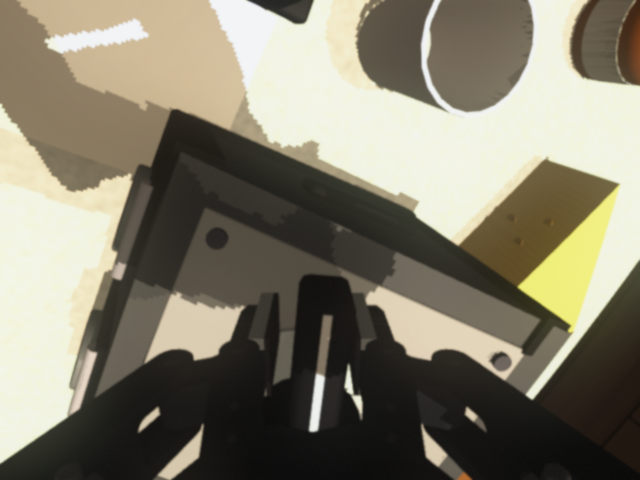

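The wrist view shows the bar at (325,300), pushed by the right finger. The arm has stopped advancing while the force climbs to 27 N, so this is the reset stop. Now clockwise.

```bash

python3 -m creep '[{"slide":[0,0.4,0],"angular":[0,0,0.04],"claw":-0.36},{"slide":[-0.03,0.66,0],"angular":[0,0,0.1],"claw":-0.36},{"slide":[-0.03,0.66,0],"angular":[0,0,0.1],"claw":-0.36},{"slide":[-0.03,0.66,0],"angular":[0,0,0.1],"claw":-0.36},{"slide":[-0.03,0.66,0],"angular":[0,0,0.1],"claw":-0.36},{"slide":[-0.03,0.66,0],"angular":[0,0,0.1],"claw":-0.36},{"slide":[-0.03,0.66,0],"angular":[0,0,0.1],"claw":-0.36},{"slide":[-0.03,0.66,0],"angular":[0,0,0.1],"claw":-0.36},{"slide":[-0.03,0.66,0],"angular":[0,0,0.1],"claw":-0.36}]'
python3 -c "
from h import *
where(BRK)"
python3 -m creep '[{"slide":[-0.03,0.66,0],"angular":[0,0,0.1],"claw":-0.36},{"slide":[-0.03,0.66,0],"angular":[0,0,0.1],"claw":-0.36},{"slide":[-0.03,0.66,0],"angular":[0,0,0.1],"claw":-0.36},{"slide":[-0.03,0.66,0],"angular":[0,0,0.1],"claw":-0.36},{"slide":[-0.03,0.66,0],"angular":[0,0,0.1],"claw":-0.36}]'
python3 -c "
from h import *
where(BRK)"
```

```text
t: 12.67
tcp_pos: [0.5774, -0.1362, 0.1518]
tool_rot: [0.815, 0.553, 0.145, 0.094]
force: [-4.3, 0.3, 1.4]
finger_gap: 0.317
gripper_force: 1.9
t 12.67 door mm [21.6 63.1 14.9] r 66.7 q tcp 0.33 q tool 0.396 z [-0.001  0.001 -1.   ] F [-3.5  0.3  2.7] gap 0.317
t: 13.08
tcp_pos: [0.6034, -0.1547, 0.1612]
tool_rot: [0.927, 0.334, 0.165, 0.055]
force: [-0.6, 2.6, -0.6]
finger_gap: 0.321
gripper_force: 1.1
t 13.08 door mm [48.9 44.1 15. ] r 65.8 q tcp 0.837 q tool 0.897 z [ 0.001  0.002 -1.   ] F [-0.8  2.6 -0.4] gap 0.321
```

```bash

python3 -m creep '[{"slide":[-0.03,0.66,0],"angular":[0,0,0.1],"claw":-0.36},{"slide":[-0.03,0.66,0],"angular":[0,0,0.09],"claw":-0.36},{"slide":[-0.03,0.66,0],"angular":[0,0,0.09],"claw":-0.36},{"slide":[0,0,0],"angular":[0,0,0],"claw":-0.36}]'
python3 -c "
from h import *
where(BRK)"
python3 -m creep '[{"slide":[-0.03,0.66,0],"angular":[0,0,0.09],"claw":-0.36},{"slide":[-0.03,0.66,0],"angular":[0,0,0.09],"claw":-0.36},{"slide":[-0.03,0.66,0],"angular":[0,0,0.09],"claw":-0.36},{"slide":[0,0,0],"angular":[0,0,0],"claw":-0.36},{"slide":[0,0,0],"angular":[0,0,0],"claw":-0.36}]'
python3 -c "
from h import *
where(BRK)"
```

```text
t: 13.42
tcp_pos: [0.6151, -0.1743, 0.1657]
tool_rot: [0.963, 0.202, 0.173, 0.035]
force: [0.7, -0.3, 1.0]
finger_gap: 0.324
gripper_force: 0.0
t 13.42 door mm [61.1 24.3 15.3] r 65.8 q tcp 1.192 q tool 1.174 z [ 0.005 -0.003 -1.   ] F [ 1.  -0.3  0.7] gap 0.324
t: 13.83
tcp_pos: [0.6196, -0.1933, 0.1669]
tool_rot: [0.982, 0.073, 0.175, 0.012]
force: [-0.1, -3.5, 1.1]
finger_gap: 0.319
gripper_force: 1.9
t 13.83 door mm [65.5  5.2 15. ] r 65.7 q tcp 1.491 q tool 1.439 z [ 0.004 -0.004 -1.   ] F [ 0.2 -3.5  1.1] gap 0.319
```

```bash

python3 -m creep '[{"slide":[0,0.5,0],"angular":[0,0,0.12],"claw":-0.36},{"slide":[0,0,0],"angular":[0,0,0],"claw":-0.36},{"slide":[0,0,0],"angular":[0,0,0],"claw":-0.36}]'
python3 -c "
from h import *
where(BRK)"
python3 -m creep '[{"slide":[0,0,0],"angular":[0,0,0],"claw":0},{"slide":[0,0,0],"angular":[0,0,0],"claw":0},{"slide":[0,0,0],"angular":[0,0,0],"claw":0},{"slide":[0,0,-3],"angular":[0,0,0],"claw":0},{"slide":[0,0,-4],"angular":[0,0,0],"claw":0},{"slide":[0,0,-4],"angular":[0,0,0],"claw":0},{"slide":[0,0,-4],"angular":[0,0,0],"claw":0},{"slide":[0,0,0],"angular":[0,0,0],"claw":0},{"slide":[0,0,0],"angular":[0,0,0],"claw":0},{"slide":[0,0,0],"angular":[0,0,0],"claw":0}]'
python3 -c "
from h import *
where(BRK); T=wristT(manip.sense()); np.save('T8.npy',T)
w=viewer.snapshot('wrist');t=viewer.snapshot('top');cv2.imwrite('pics/w8.png',w)
b=cv2.resize(t[200:320,200:440],(480,240),interpolation=cv2.INTER_CUBIC);a=cv2.resize(w,(480,360))
cv2.imwrite('pics/end.png',np.vstack([a,b]))"
```

```text
t: 14.08
tcp_pos: [0.6194, -0.1961, 0.166]
tool_rot: [0.985, 0.015, 0.174, -0.001]
force: [0.0, 0.6, 0.2]
finger_gap: 0.32
gripper_force: 0.0
t 14.08 door mm [64.9  2.4 14.3] r 65.0 q tcp 1.533 q tool 1.558 z [ 0.001  0.    -1.   ] F [0.1 0.6 0.2] gap 0.32
t: 14.92
tcp_pos: [0.5678, -0.1971, 0.3066]
tool_rot: [0.985, 0.013, 0.174, -0.001]
force: [0.5, -0.7, -0.1]
finger_gap: 0.495
gripper_force: 0.0
t 14.92 door mm [ 64.6   2.3 164. ] r 64.6 q tcp 1.536 q tool 1.562 z [ 0.001  0.    -1.   ] F [ 0.4 -0.7 -0.3] gap 0.495
```

View pics/end.png

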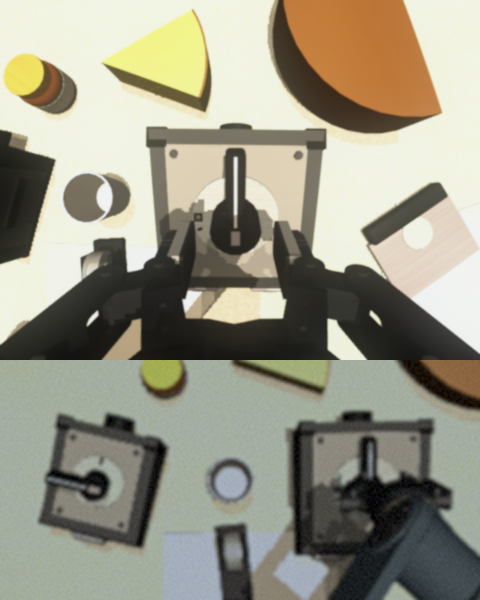

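The picture shows the breaker bar pointing straight up the slope (235,155 to 235,235; ON) and the heater handle pointing left (50–95,482; OFF). The bystanders are in place and the gripper is clear. Handing in.

```bash
python3 -c "
from station import ticket
print(ticket.sign_off())"
```

```text
the job is handed in; nothing more can be done
None
```

The heater switch is off, the breaker was turned to its reset stop and then switched ON, both handles are released, and the job is handed in; sign-off gave no verdict.

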